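# Hang the washed cabinet door back on its pintles and hasp it shut

## Robot

A 6-joint arm with a two-finger parallel gripper is mounted at the origin on a cart in front of the work surface, level with it; the furniture and walls round the work are solid. World frame = base frame: x ahead of the robot, y to its left, z up, the work surface at z = 0. Lengths are in m, angles in rad, forces in N, time in s.
With the tool pointing down it reaches from about 0.225 to 0.875 m from the base axis. Payload 3.4 kg.
Tool frame: the origin (TCP) lies between the finger pads; the fingertips stand 22 mm ahead of it and the grasp point (between the pads) lies 3 mm ahead of it (manip.finger_overhang is the distance from the TCP to the fingertips, in m); z points along the fingers, y is the line along which they close (so a half turn about z gives the same grasp; the last joint's range is limited). The gripper opens to 85 mm and grips with 20 to 120 N. Pads are 22 mm wide; open, the fingers measure 114 mm over their backs; the gripper's body (76 mm by 85 mm) begins 54 mm behind the grasp point. The pads swing forward as they close: fully open they stand 13 mm farther back than shut.
Start: joints at [1.161, 0.276, 1.505, -0, 1.361, -0.121], TCP at [0.164, 0.551, 0.253] pointing down, gripper open.
Joint ranges: [-2.89, 2.89], [-0.75, 2.08], [0.22, 2.7], [-1.18, 4.32], [0.11, 2.71], [-2.7, 2.7]. Speed limits (rad/s): [2.57, 2.57, 3.14, 3.14, 3.14, 3.14].

## Interface

Orientations are given as a unit quaternion [w, x, y, z].
In Python, from rig import get_state, eyes, order, manip gives the robot as it stands.
- The arm moves only by the tool drive_tool, never from a script. Its argument "rows" is a list of rows, each a list of 4 numbers: the shift along the tool's x, y, z in units of 25 mm (1.0 is 25 mm), then the turn about the tool's z in units of 6 degrees (1.0 is 6 degrees). A call has exactly 8 rows; each row is the pose to reach, as a shift and turn from the pose commanded when the call began, along the tool's axes at that moment; what a row does not reach only later rows make up. A row lasts 1/12 s, in which the tool goes at most 41.7 mm and 7.16 degrees, less where a joint would pass 70% of its speed; a pose out of reach is approached as far as the arm can. A call with a gripper value outside its range is refused whole. "grip" is the finger opening in mm, from 0 to 85.4, set as the call begins (left out, the last holds). The fingers move at their own pace and stop on an object; "newtons" is the grip in N (left out, the last holds). Time passes only in rows, so rows that repeat a pose let the fingers close, or fill a call up. It gives the time, the measured TCP pose, the force, the opening and the grip force at its end, in the units of the state.
- get_state(): the state, without advancing time (a new reading comes with each control period).
- eyes.get_image(name): name is "scene" or "top" or "wrist"; returns (picture, depth): 400x640x3 uint8, red, green, blue; 400x640 float32, m along the optical axis (not along the pixel's ray), 0 where there is no reading.
- eyes.camera_info(name): a dict with "fx", "fy", "cx", "cy" (pixels), "R" (3x3) and "t" (3): a world point X has camera coordinates R X + t. Camera axes: x right, y down, z forward; pixel columns grow to the right and rows downward; lengths in m; the calibration is good to about 2 mm. A picture is of the moment at which its call begins: read the wrist's pose just before it. camera_info takes no time and is no camera call; for the wrist camera it gives the pose at the moment of the call.
- order.sign_off(): hands the job in; it is judged then, once.
The state is a dict: "clock": time; "qpos": joint angles; "qd": joint speeds; "effort": joint torques, N m; "position": TCP position; "ee_rot": TCP orientation; "contact_force": force on the tool from outside, world axes, zero at the start; "moment": the same for the moment, N m; "width": finger opening in m; "gripper_force": force on a finger pad.
Only numpy, scipy, OpenCV 4.12 (cv2) and the standard library are available. Lean on these libraries where they do the work, as an engineer would, in place of code of your own. Each camera call takes 0.05 s, during which the arm holds its last target. There are 200 camera calls.

## Task

The little cabinet's lift-off door has been washed and stands in the grey drying rack. Hang it back on the cabinet by lowering both knuckles fully home on the two pintle pins and let go of it, then push the door fully shut and tip the hasp on the roof over so that it hooks down in front of the door. Leave the other things on the tables where they are.

Things in the scene. Friction and masses are not known exactly. Their poses are not given: they have to be found in the camera images.
- cabinet: Open-fronted bare-metal bench cabinet, fixed, 140 deep (x) x 170 wide (y), roof top 185 mm high, rolls inside. Origin: centre of its underside; x points from the open front (x = -70 mm) to the back, y to the hinge side, z up. Two rubber bumpers on the front, away from the hinges, stop the door. Shut, the door's frame is parallel to the cabinet's.
- pintle_low (a point): Foot (centre of the flat shoulder) of the lower pintle pin, in front of the cabinet's +y front edge, at cabinet (-84, 85, 45) mm. Pins: upright, 9 mm diameter, 28 mm tall, the top 9 mm tapering to 3 mm; clearance in the knuckles 1.25 mm all round. Each stands on a fixed bracket, 10 mm radius, 6 mm thick.
- pintle_up (a point): Foot of the upper pintle pin, the same pin, 90 mm straight above pintle_low. Bring the knuckles over the pins 30 to 55 mm above their feet: any higher and the lower knuckle meets the upper bracket.
- door: Loose flat bare-metal leaf, 0.2 to 0.4 kg, at first upright in the rack. Origin: on the hinge axis, level with the lower edge; z up. Leaf along its -y from 13 to 163 mm, x -5 to 5, z 0 to 150 mm. Outer face to -x, with a D-handle at y -140, z 51 to 104, 26 mm proud. Hung, its top is 180 mm over the table; it swings with slight friction, stays where left, sags up to 2 degrees.
- knuckle_low (a point): Lower end of the lower knuckle's bore, on the door at (0, 0, 15) mm; hung, it coincides with pintle_low. The two knuckles are dark upright tubes on one edge of the door, 25 mm high, 12 mm outer radius, bored 11.5 mm right through.
- knuckle_up (a point): Centre of the lower end of the upper knuckle's bore, on the door at (0, 0, 105) mm; hung, it coincides with pintle_up.
- door_top (a point): Point in the middle of the door's top edge close to its centre of mass (door (0, -82, 150) mm): a good place to pinch the 10 mm leaf from above; both faces are bare for 46 mm below it.
- drying_rack: Grey plastic rack, fixed, on the right-hand table (whose top is at z = 4 mm), base 130 (x) x 90 (y) x 12 mm, origin centre of underside. Two pairs of posts (top 57 mm high) leave a 12 mm slot along its x, in which the door's lower edge stands on the base, knuckles towards the rack's +x. Lift the door 50 mm to clear it.
- hasp (a joint): Angle of the hasp on the cabinet's roof: 0 = hooked down in front of the door, its end of travel; 1.9 to 2.15 at the start, thrown back (1.57 = arm upright); stop at 2.2. Slight friction holds it between about 1.3 and 2.2; pushed forward beyond that it falls to 0 by itself.
- hasp_hinge (a point): Pivot of the hasp, axis along the cabinet's y, on the roof at cabinet (-55, -35, 192) mm. The hasp is an L of dark steel, 40 mm wide, 6 mm thick: an arm 48 mm long, then a lip of 30 mm square to it. At joint a the arm points along cabinet (-cos a, 0, sin a); at 0 the lip points down, 8 mm in front of the shut door's face.
- hasp_end (a point): Outer end of the hasp's arm, at the corner with the lip, 48 mm from the pivot.
- spanner: Flat spanner, 165 mm long, 6 mm high, loose, on the table in front of the cabinet. Origin centre of underside, length along its y. Bystander.
- label_roll: White roll of labels standing on end, 69 mm across, 60 mm high, loose, left of the cabinet. Bystander.
- brush: Hand brush on its bristles, 51 x 156 x 50 mm, loose, behind the drying rack. Bystander.
- scraper: Hand scraper 77 x 174 x 19 mm, loose, on the robot's side of the drying rack. Bystander.

How it is judged:
On the way, in this order (a step that is already met when the one before it is completed fails the run):
1. the door is hung: both knuckles are fully home on their pintle pins, the door is open and the fingers have let go of it (distance between knuckle_low and pintle_low below 0.006 m and distance between knuckle_up and pintle_up below 0.006 m and angle between the y axis of door and the y axis of cabinet, either way round above 0.3 rad and contact force between the fingers and door below 0.1 N), for 0.2 s.
2. the hung door is shut against its bumpers (distance between knuckle_low and pintle_low below 0.006 m and distance between knuckle_up and pintle_up below 0.006 m and y of door_top in the frame of cabinet below 0.03 m and angle between the y axis of door and the y axis of cabinet, either way round below 0.06 rad), for 0.2 s.
3. the hasp is hooked over in front of the door (value of joint hasp below 0.12 rad), for 0.2 s.
At the end, for the whole second after the job is handed in: Both knuckles are home on their pintles (each within 6 mm of the pin's foot), the door is shut to within 0.075 rad, the hasp is hooked down in front of it (joint below 0.12 rad) and the door is at rest (distance between knuckle_low and pintle_low below 0.006 m and distance between knuckle_up and pintle_up below 0.006 m and y of door_top in the frame of cabinet below 0.03 m and angle between the y axis of door and the y axis of cabinet, either way round below 0.075 rad and value of joint hasp below 0.12 rad and linear speed of door below 0.02 m/s); the robot touches nothing.
It fails at once if a bystander is moved more than 40 mm (distance of any of spanner, label_roll, brush, scraper from where it was at the start of the episode above 0.04 m).
It also fails if it takes over 72 s, if anything falls off the work surface, if the arm or the gripper's body presses on something with over 40 N, if the wrist force passes 120 N, or if a joint passes its speed limit or range.

## Working session

There is one attempt and no reset: what is moved stays moved. The work goes in short steps, Python scripts to look and compute and a tool call to move; the robot and the scene stay as the last step left them, time stands still between calls to the robot, and variables do not carry over. Pictures are saved under pics/ and viewed, at most 10 in all, crops included, and the job is handed in when it is done.

Besides the shell and the picture viewer there is one more tool, called as name(argument=value, ...) on one line, values as JSON. drive_tool: Moves the arm, as the interface text tells. Its arguments: {"type":"object","properties":{"rows":{"type":"array","items":{"type":"array","items":{"type":"number"}}},"grip":{"type":"number"},"newtons":{"type":"number"}},"required":["rows"]}

```bash
ls; mkdir -p pics; cat > h.py <<'E'
import numpy as np, cv2
from rig import get_state, eyes, order, manip
def shot(n,f):
    ci=eyes.camera_info(n); p,d=eyes.get_image(n)
    cv2.imwrite(f'pics/{f}.png',p[...,::-1]); np.savez(f'pics/{f}.npz',p=p,d=d,**{k:np.array(ci[k]) for k in('fx','fy','cx','cy','R','t')})
def cloud(f):
    z=np.load(f'pics/{f}.npz'); d=z['d']; v,u=np.mgrid[:d.shape[0],:d.shape[1]]
    c=np.stack([(u-z['cx'])/z['fx']*d,(v-z['cy'])/z['fy']*d,d],-1)
    P=(c-z['t'])@z['R']; P[d<=0]=np.nan; return P,z['p']
E
python3 - <<'E'
from h import *
s=get_state();print(s, [a for a in dir(manip) if a[0]!='_'])
shot('top','t1');shot('scene','s1')
for f in('t1','s1'):
    P,_=cloud(f);print(np.load(f'pics/{f}.npz')['R'],np.load(f'pics/{f}.npz')['t'])
E
```

```text
pics
{'clock': 0.0, 'qpos': array([ 1.16101589e+00,  2.76606595e-01,  1.50613188e+00, -4.67471125e-05,
        1.36069931e+00, -1.21013592e-01]), 'qd': array([-1.24607674e-04, -3.75251350e-05,  4.08800513e-04,  4.85533410e-04,
        1.73125692e-03, -3.63459499e-04]), 'effort': array([-2.02569099e-03, -4.16791856e+01, -2.45801854e+01, -5.30884481e-04,
        1.11600247e-02,  1.73428691e-05]), 'position': array([0.16357473, 0.5507331 , 0.25243356]), 'ee_rot': array([-2.19926796e-04,  1.43877388e-01,  9.89595092e-01, -8.96258892e-04]), 'contact_force': array([ 0.22181279,  0.25409697, -0.32394664]), 'moment': array([-0.02715797, -0.01082758,  0.04105665]), 'gripper_force': 0.0, 'width': 0.0854740984875849} ['MotionError', 'finger_overhang']
[[ 2.68800948e-02 -9.99638329e-01  8.19715847e-04]
 [-9.97292497e-01 -2.68731463e-02 -6.84507873e-02]
 [ 6.84480589e-02  1.02246719e-03 -9.97654157e-01]] [0.11692772 0.56356776 1.20412061]
[[ 0.85545636 -0.51751611  0.01927385]
 [-0.37786417 -0.64919607 -0.66012358]
 [ 0.35413709  0.55742402 -0.7509097 ]] [-0.42676021  0.3798772   1.23195701]
```

View pics/t1.png

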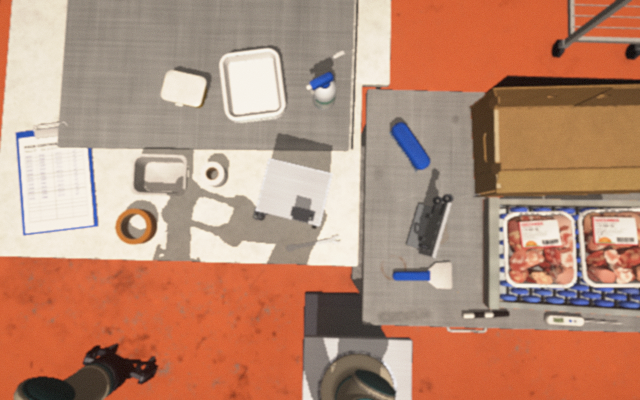

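View pics/s1.png

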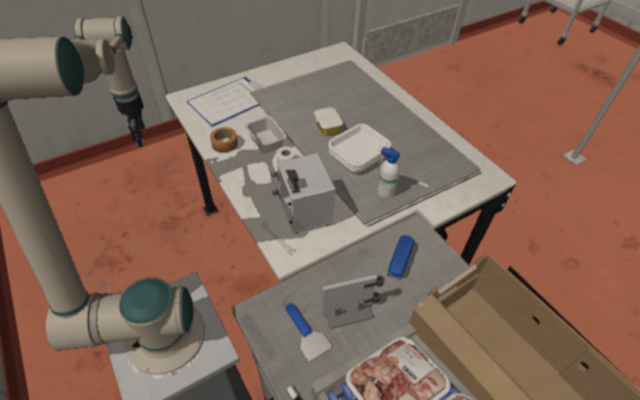

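The top view shows the cabinet roof around (295,192), with the pintles at its lower-left front (258,216) and the hasp at (303,213). The door in the rack runs from about (427,250) to (445,200), knuckles at the top. The brush is at (410,145), the scraper at (425,275), the label roll at (215,173) and the spanner at (315,241).

```bash
python3 - <<'E'
from h import *
for f in('t1','s1'):
    P,p=cloud(f); X,Y,Z=[P[...,i] for i in range(3)]
    print(f)
    def rect(m,n):
        pts=P[m]; 
        if len(pts)<10: print(n,len(pts));return
        r=cv2.minAreaRect(pts[:,:2].astype(np.float32)*1000); print(n,len(pts),r,pts[:,2].mean())
    m=(Z>.175)&(Z<.195)&(X>.3)&(X<.7)&(Y>-.1)&(Y<.35); rect(m,'roof')
    m=(Z>.197)&(Z<.27)&(X>.3)&(X<.7)&(Y>.0)&(Y<.35); rect(m,'hasp')
    if m.sum(): print(P[m].min(0),P[m].max(0))
    m=(Z>.1)&(Z<.2)&(X>.25)&(X<.62)&(Y>-.4)&(Y<-.12); rect(m,'door'); print(P[m].min(0),P[m].max(0)) 
    m=(Z>.157)&(Z<.2)&(X>.25)&(X<.62)&(Y>-.4)&(Y<-.12); rect(m,'doortop')
    m=(Z>.09)&(Z<.15)&(X>.36)&(X<.48)&(Y>.15)&(Y<.32); rect(m,'pintle?')
img=cv2.imread('pics/t1.png')
cv2.imwrite('pics/t1c.png',np.hstack([cv2.resize(img[120:260,240:340],(400,560),interpolation=2),cv2.resize(img[180:270,390:470],(400,450),interpolation=2)[:450].copy() if 0 else cv2.copyMakeBorder(cv2.resize(img[180:270,390:470],(400,450),interpolation=2),0,110,0,0,0)]))
E
```

```text
t1
roof 3341 ((563.252685546875, 191.48861694335938), (170.42367553710938, 140.07301330566406), 78.03498077392578) 0.18568703694344046
hasp 239 ((504.0284118652344, 168.52713012695312), (56.329833984375, 31.823490142822266), 77.51415252685547) 0.23931503463894246
[0.48518022 0.14088285 0.19704386] [0.52338755 0.1966666  0.25038762]
door 2620 ((443.4985656738281, -277.2734680175781), (245.4115447998047, 352.8688659667969), 89.98019409179688) 0.14001581097555596
[ 0.26703379 -0.39999822  0.1000147 ] [ 0.61989623 -0.15456381  0.17993181]
doortop 723 ((511.14105224609375, -294.41412353515625), (232.29896545410156, 234.2819366455078), 84.94970703125) 0.16558972526521812
pintle? 0
s1
roof 1602 ((563.5382080078125, 190.796875), (174.85824584960938, 140.36514282226562), 77.81476593017578) 0.18550867094515894
hasp 169 ((503.67901611328125, 166.60865783691406), (58.079444885253906, 32.18214416503906), 75.92306518554688) 0.23021044912710453
[0.48557659 0.13733448 0.19703241] [0.52473749 0.19687897 0.24976094]
door 2421 ((443.40423583984375, -283.89007568359375), (353.0501708984375, 232.17269897460938), 0.021176433190703392) 0.14086424417017063
[ 0.26691022 -0.39999389  0.10002182] [ 0.61995585 -0.16781589  0.17844118]
doortop 718 ((512.1511840820312, -284.44720458984375), (231.6826171875, 216.98707580566406), 89.5567398071289) 0.16506772809028883
pintle? 0
```

View pics/t1c.png

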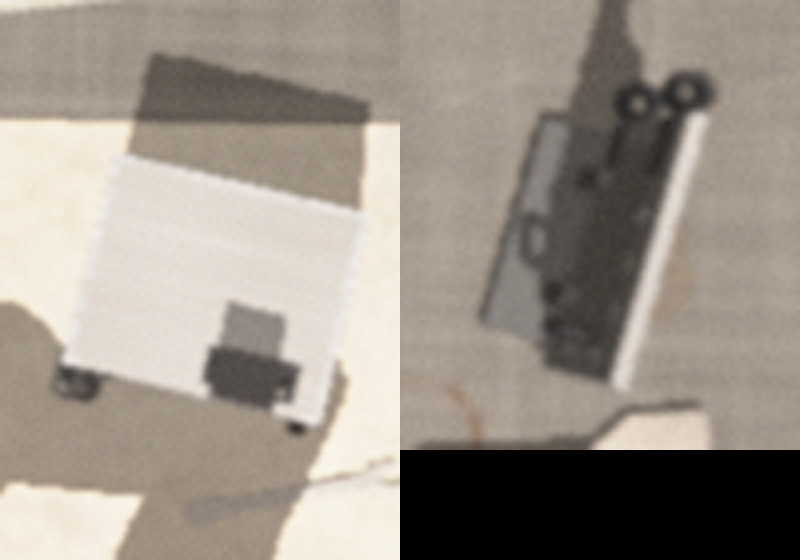

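```bash
python3 - <<'E'
from h import *
for f in('t1','s1'):
    P,p=cloud(f); X,Y,Z=[P[...,i] for i in range(3)]
    m=(Z>.163)&(Z<.175)&(X>.33)&(X<.56)&(Y>-.36)&(Y<-.2); q=P[m]
    r=cv2.minAreaRect(q[:,:2].astype(np.float32)*1000);print(f,'doortop',len(q),r,q[:,2].mean())
    # hasp/pintle cluster
    m=(Z>.02)&(Z<.3)&(X>.46)&(X<.515)&(Y>.26)&(Y<.33); q=P[m]; print('pintle',len(q),q.mean(0),q.max(0),q.min(0))
    m=(Z>.145)&(Z<.168)&(X>.5)&(X<.54)&(Y>-.32)&(Y<-.22); q=P[m]; print('knuck',len(q),q.mean(0) if len(q) else'')
t=np.radians(-12.0); c=np.array([.5633,.1913])
R=np.array([[np.cos(t),-np.sin(t)],[np.sin(t),np.cos(t)]])
print('pin',c+R@[-.084,.085],'hinge',c+R@[-.055,-.035])
ci=eyes.camera_info('wrist'); s=get_state(); print(ci, s['position'])
E
```

```text
t1 doortop 77 ((518.0963745117188, -205.98483276367188), (10.355936050415039, 60.685203552246094), 76.5715560913086) 0.16632875467477473
pintle 120 [0.50359044 0.28553355 0.12153782] [0.51453526 0.29998081 0.18987637] [0.49046405 0.26131528 0.03565303]
knuck 0 
s1 doortop 61 ((513.7649536132812, -206.15823364257812), (11.584518432617188, 69.41363525390625), 79.11943817138672) 0.16591389146144797
pintle 173 [0.50598817 0.2830348  0.10458741] [0.51495043 0.30422212 0.18829614] [0.48942629 0.26073174 0.02236072]
knuck 0 
pin [0.4988081  0.29190713] hinge [0.50222497 0.16849998]
{'fx': 288.1750364870526, 'fy': 288.1750364870526, 'cx': 320.99010679508, 'cy': 195.19478456732307, 'R': array([[ 0.28475943,  0.95859812, -0.00130981],
       [ 0.92196346, -0.27350215,  0.27418963],
       [ 0.26247943, -0.07928568, -0.96167475]]), 't': array([-0.57413125, -0.03699329,  0.37898255])} [0.16358678 0.55077509 0.2525255 ]
```

```bash
python3 - <<'E'
from h import *
for f in('t1','s1'):
    P,p=cloud(f); X,Y,Z=[P[...,i] for i in range(3)]
    m=(Z>.158)&(Z<.175)&(X>.3)&(X<.58)&(Y>-.36)&(Y<-.13); q=P[m]
    n,l,st,ce=cv2.connectedComponentsWithStats(m.astype(np.uint8))
    for i in range(1,n):
        if st[i,4]<15: continue
        q=P[l==i]; print(f,st[i],cv2.minAreaRect(q[:,:2].astype(np.float32)*1000),q[:,2].mean(),q.mean(0), q.min(0),q.max(0))
E
```

```text
t1 [431 202  21  56 268] ((475.739501953125, -193.23817443847656), (11.184420585632324, 148.97755432128906), 73.95523071289062) 0.16537944475932095 [ 0.47573596 -0.19257246  0.16537944] [ 0.40437152 -0.21720817  0.15801994] [ 0.54828335 -0.16855259  0.17106532]
s1 [322 274  55  17 257] ((476.6515808105469, -194.56625366210938), (14.307168960571289, 149.64710998535156), 73.65862274169922) 0.16442568790865206 [ 0.47502817 -0.19472413  0.16442569] [ 0.40448315 -0.21830388  0.1581672 ] [ 0.54833983 -0.16781589  0.17115749]
```

drive_tool(rows=[[-0.5,-0.6,0,0],[-1.4,-1.7,0,0],[-2.3,-2.8,0,0],[-3.2,-3.9,0,0],[-4.1,-5,0,0],[-5,-6.1,0,0],[-5.9,-7.2,0,0],[-6.9,-8.3,0,0]], grip=85)

```text
clock: 0.77
position: [0.2697, 0.3014, 0.253]
ee_rot: [-0.0, 0.143, 0.99, -0.0]
contact_force: [1.4, -0.7, 0.2]
width: 0.0848
gripper_force: 0.0
```

drive_tool(rows=[[-0.9,-1.1,0,0],[-1.8,-2.2,0,0],[-2.7,-3.3,0,0],[-3.6,-4.4,0,0],[-4.5,-5.5,0,0],[-5.4,-6.6,0,0],[-6.2,-7.5,0,0],[-6.9,-8.3,0,0]])

```text
clock: 1.43
position: [0.3766, 0.0531, 0.2532]
ee_rot: [0.0, 0.145, 0.989, -0.0]
contact_force: [0.7, 0.8, -0.6]
width: 0.0852
gripper_force: 0.0
```

drive_tool(rows=[[-0.9,-1.1,0,0],[-1.8,-2.2,0,0],[-2.7,-3.3,0,0],[-3.6,-4.4,0,0],[-4.5,-5.5,0,0],[-5.2,-6.3,0,0],[-5.7,-6.9,0,0],[-5.8,-7.0,0,0]])

```text
clock: 2.1
position: [0.4667, -0.1572, 0.2526]
ee_rot: [0.0, 0.145, 0.989, -0.001]
contact_force: [0.5, -0.1, 0.5]
width: 0.0849
gripper_force: 0.0
```

```bash
cat >> h.py <<'E'
def yaw(): # angle of tool y, tool assumed down
    from scipy.spatial.transform import Rotation as Ro
    s=get_state(); w,x,y,z=s['ee_rot']; R=Ro.from_quat([x,y,z,w]).as_matrix(); return s,R
def go(tgt,yawdeg=None):
    s,R=yaw(); d=R.T@(np.array(tgt)-s['position'])/.025; a=np.degrees(np.arctan2(R[1,1],R[0,1]))
    print('pos',s['position'].round(4),'yaw',a.round(2),'tilt',R[:,2].round(3),'F',s['contact_force'].round(1),'t',s['clock'],'w',s['width'],s['gripper_force'])
    print('shift',d.round(2),'turn',None if yawdeg is None else round((a-yawdeg)/6,2))
E
python3 - <<'E'
from h import *
go([.4815,-.195,.25],74)
shot('wrist','w1')
P,p=cloud('w1'); X,Y,Z=[P[...,i] for i in range(3)]
m=(Z>.158)&(Z<.175)&(X>.38)&(X<.58)&(Y>-.3)&(Y<-.13)
n,l,st,ce=cv2.connectedComponentsWithStats(m.astype(np.uint8))
for i in range(1,n):
    if st[i,4]>50: q=P[l==i]; print(st[i],cv2.minAreaRect(q[:,:2].astype(np.float32)*1000),q[:,2].mean())
E
```

```text
pos [ 0.4667 -0.1572  0.2526] yaw 73.28 tilt [ 0.    -0.001 -1.   ] F [ 0.5 -0.1  0.5] t 2.1 w 0.08494380787543507 0.0
shift [-1.   -1.28  0.11] turn -0.12
[ 268  132   23  181 2512] ((476.3310241699219, -194.2938690185547), (10.488813400268555, 149.67440795898438), 73.98423767089844) 0.16593283585172075
```

View pics/w1.png

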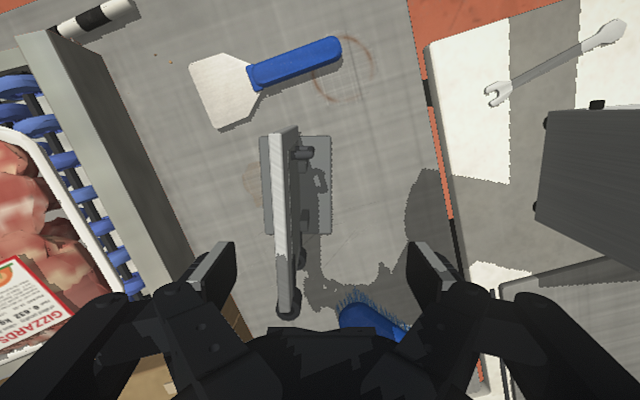

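drive_tool(rows=[[-0.5,-0.7,0.0,-0.06],[-1.02,-1.31,0.4,-0.12],[-1.02,-1.31,1.2,-0.12],[-1.02,-1.31,2.1,-0.12],[-1.02,-1.31,3.0,-0.12],[-1.02,-1.31,3.7,-0.12],[-1.02,-1.31,4.1,-0.12],[-1.02,-1.31,4.15,-0.12]])

```text
clock: 2.82
position: [0.4788, -0.1906, 0.1476]
ee_rot: [-0.002, 0.137, 0.991, 0.001]
contact_force: [0.7, -0.3, 0.3]
width: 0.0847
gripper_force: 0.0
```

drive_tool(rows=[[0,0,0,0],[0,0,0,0],[0,0,0,0],[0,0,0,0],[0,0,0,0],[0,0,0,0],[0,0,0,0],[0,0,0,0]], grip=0, newtons=60)

```text
clock: 3.48
position: [0.4808, -0.1934, 0.1502]
ee_rot: [0.0, 0.138, 0.99, -0.001]
contact_force: [-0.4, -3.0, 3.5]
width: 0.0098
gripper_force: 59.6
```

```bash
python3 - <<'E'
from h import *
go([.482,-.196,.149],74)
E
```

```text
pos [ 0.4808 -0.1934  0.1502] yaw 74.19 tilt [ 0.001 -0.002 -1.   ] F [-0.4 -3.   3.5] t 3.4833 w 0.009834409806930781 59.60968315601349
shift [-0.08 -0.09  0.05] turn 0.03
```

drive_tool(rows=[[0,0,-0.2,0],[0,0,-0.5,0],[0,0,-0.9,0],[0,0,-1.3,0],[0,0,-1.7,0],[0,0,-2.1,0],[0,0,-2.3,0],[0,0,-2.3,0]])

```text
clock: 4.15
position: [0.4818, -0.1922, 0.2091]
ee_rot: [0.002, 0.138, 0.99, 0.0]
contact_force: [-0.0, -0.4, -2.8]
width: 0.0095
gripper_force: 59.0
```

```bash
python3 - <<'E'
from h import *
go([.482,-.196,.149],74)
shot('wrist','w2');shot('top','t2')
s,R=yaw();print(s['position'])
for f in('w2','t2'):
    P,p=cloud(f); L=(P-s['position'])@R  # tool coords
    x,y,z=[L[...,i] for i in range(3)]
    m=(abs(y)<.03)&(z>-.03)&(z<.0)&(abs(x)<.15)
    q=L[m];print(f,len(q))
    if len(q)<10: continue
    n,l,st,ce=cv2.connectedComponentsWithStats(m.astype(np.uint8))
    for i in range(1,n):
        if st[i,4]>20: q=L[l==i]; print(st[i],np.array(cv2.boxPoints(cv2.minAreaRect(q[:,:2].astype(np.float32)*1000))).round(1).tolist(),np.percentile(q[:,2],[10,50,90]))
    m=(abs(y)<.03)&(abs(x)<.15)&(z>0)&(z<.03)&((x<-.085)|(x>.085)); q=L[m]; print('ends',len(q),q.mean(0),q.min(0),q.max(0)) if len(q) else 0
E
```

```text
pos [ 0.4818 -0.1922  0.2091] yaw 74.17 tilt [ 0.004  0.    -1.   ] F [-0.  -0.4 -2.8] t 4.15 w 0.009516472353777092 58.96442413330078
shift [-0.04 -0.15  2.4 ] turn 0.03
[ 0.48072111 -0.19195632  0.20737031]
w2 9207
[ 253   82  136  250 9073] [[-31.200000762939453, 15.0], [-16.700000762939453, -32.900001525878906], [79.69999694824219, -3.9000000953674316], [65.19999694824219, 44.099998474121094]] [-0.02571564 -0.01794186 -0.01619255]
[240 270  13   9  67] [[7.800000190734863, -26.100000381469727], [9.699999809265137, -30.299999237060547], [11.600000381469727, -29.399999618530273], [9.699999809265137, -25.200000762939453]] [-0.02983959 -0.02809998 -0.02636374]
[389 270  14   8  64] [[8.0, 25.399999618530273], [10.0, 24.799999237060547], [11.600000381469727, 29.600000381469727], [9.600000381469727, 30.299999237060547]] [-0.02960019 -0.02793181 -0.02623759]
t2 249
[447 200  11  19  90] [[-70.69999694824219, 4.699999809265137], [-70.30000305175781, -6.900000095367432], [-23.399999618530273, -5.300000190734863], [-23.799999237060547, 6.300000190734863]] [-0.01854698 -0.01489359 -0.00420655]
[436 232  12  27 153] [[12.899999618530273, 6.099999904632568], [13.0, -5.5], [78.4000015258789, -4.900000095367432], [78.30000305175781, 6.699999809265137]] [-0.01873814 -0.0154659  -0.00504131]
ends 38 [-0.08954879  0.00027088  0.00862797] [-0.0947193  -0.01033862  0.00096726] [-0.08554221  0.01067209  0.02423993]
```

View pics/w2.png

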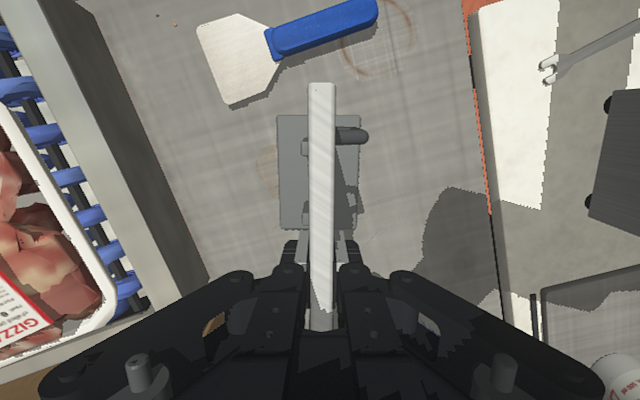

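drive_tool(rows=[[0.1,0.1,0,0],[0.4,0.4,0,-0.2],[0.8,0.9,0,-0.4],[1.4,1.5,0,-0.6],[2.0,2.1,0,-0.8],[2.6,2.7,0,-1.0],[3.2,3.3,0,-1.3],[3.8,3.9,0,-1.6]])

```text
clock: 4.92
position: [0.4136, -0.0705, 0.2066]
ee_rot: [-0.001, 0.053, 0.999, 0.001]
contact_force: [-0.2, 0.1, -4.0]
width: 0.0095
gripper_force: 58.9
```

```bash
python3 - <<'E'
from h import *
go([.35,.05,.2075],93)
P,p=cloud('t1'); z=np.load('pics/t1.npz')
for X in ([.4988,.2919,.163],[.4988,.2919,.135],[.4988,.2919,.045]):
    c=z['R']@X+z['t']; print(c[:2]/c[2]*[z['fx'],z['fy']]+[z['cx'],z['cy']])
print((P[208:222,252:268,2]*1000).round(0))
E
```

```text
pos [ 0.4136 -0.0705  0.2066] yaw 83.93 tilt [-0.001  0.002 -1.   ] F [-0.2  0.1 -4. ] t 4.9167 w 0.009532364602999775 58.8972008228302
shift [ 3.04  4.52 -0.02] turn -1.51
[255.24548251 215.67262211]
[256.80235998 215.93176803]
[261.31307403 216.68258702]
[[  4.   0.  -2. 137. 187. 186. 188. 186. 185. 185. 184. 185. 188. 185.
  187. 187.]
 [  2.   1.  -2. 136. 186. 182. 186. 188. 187. 186. 188. 185. 187. 188.
  186. 186.]
 [  4.  -2.   0. 135. 186. 184. 187. 188. 188. 186. 185. 184. 184. 183.
  186. 187.]
 [ -6.   5.  -0. 133. 134. 133. 138. 135. 188. 190. 186. 187. 183. 189.
  186. 187.]
 [  3.  -4. 138. 135. 136. 136. 137. 137. 136. 138. 136. 133. 181. 187.
  186. 183.]
 [ -0.  -3. 138. 135. 134. 137. 134. 136. 133. 135.  47. 137. 125.  44.
   46.  44.]
 [ -2.  -3. 136. 135. 155. 131. 136. 138. 141. 133.  47.  45.  46.  44.
    0.  47.]
 [  1.   1. 132. 162. 162. 160. 140. 134. 137.  64.  47.  42.  43.  47.
   -3.   6.]
 [  2.  -2. 158. 163. 161. 158. 144. 132. 138.  71.  58.  45.  45.  45.
    5.   1.]
 [ -3.   4. 137. 157. 157. 146. 132. 136. 137.  69.  59.  47.  48.   1.
    1.  -0.]
 [ -5.   1. 131. 137. 138. 136. 137. 136.  44.  51.  42.  42.  43.  -1.
   -1.  -1.]
 [  1.   3.  -1. 136. 136. 137. 137.  43.  44.  46.  41.  46.   1.   1.
    3.   5.]
 [ -3.   1.   0.   4.   2.   3.   1.   1.   2.  -0.  -1.  -0.  -1.   2.
    4.   0.]
 [  4.  -2.  -4.  -4.   1.  -1.   1.   0.  -2.  -7.   1.  -2.  -2.   0.
   -4.  -1.]]
```

drive_tool(rows=[[0.5,0.6,0,-0.2],[1.0,1.2,0,-0.4],[1.5,1.9,0,-0.6],[2.0,2.6,0,-0.8],[2.4,3.2,0,-1.0],[2.7,3.8,0,-1.2],[2.9,4.2,0,-1.4],[3.04,4.5,0,-1.5]])

```text
clock: 5.58
position: [0.3499, 0.0491, 0.2067]
ee_rot: [-0.001, -0.026, 1.0, 0.001]
contact_force: [0.4, 0.5, -4.0]
width: 0.0096
gripper_force: 58.9
```

```bash
python3 - <<'E'
from h import *
go([.355,.2875,.2075],93)
E
```

```text
pos [0.3499 0.0491 0.2067] yaw 92.95 tilt [-0.001  0.001 -1.   ] F [ 0.4  0.5 -4. ] t 5.5833 w 0.00960004354661388 58.85011911392212
shift [-0.69  9.51 -0.02] turn -0.01
```

drive_tool(rows=[[0,0.6,0,0],[0,1.5,0,0],[-0.1,2.5,0,0],[-0.1,3.4,0,0],[-0.2,4.1,0,0],[-0.2,4.6,0,0],[-0.3,4.9,0,0],[-0.3,5.0,0,0]])

```text
clock: 6.25
position: [0.3536, 0.1736, 0.2069]
ee_rot: [0.0, -0.025, 1.0, 0.0]
contact_force: [0.3, -0.3, -3.7]
width: 0.0094
gripper_force: 59.0
```

drive_tool(rows=[[0,0.4,0,0],[0,1.0,0,0],[-0.1,1.8,0,0],[-0.2,2.6,0,0],[-0.3,3.4,0,0],[-0.3,4.0,0,0],[-0.4,4.4,0,0],[-0.4,4.5,0,0]])

```text
clock: 6.92
position: [0.3589, 0.2866, 0.207]
ee_rot: [0.0, -0.025, 1.0, 0.0]
contact_force: [-0.1, 0.3, -4.2]
width: 0.0092
gripper_force: 59.1
```

```bash
python3 - <<'E'
from h import *
go([.4154,.2875,.2075],93)
shot('top','t3');shot('scene','s3')
s,R=yaw()
for f in('t3','s3'):
    P,p=cloud(f); L=(P-s['position'])@R
    x,y,z=[L[...,i]*1000 for i in range(3)]
    for nm,m in (('leaf',(abs(y)<30)&(z>-22)&(z<-10)&(abs(x)<150)&((x<-20)|(x>20))),('kn',(abs(y)<30)&(z>-5)&(z<10)&(x<-65)&(x>-110))):
        n,l,st,ce=cv2.connectedComponentsWithStats(m.astype(np.uint8))
        for i in range(1,n):
            if st[i,4]>8: q=L[l==i]*1000; print(f,nm,st[i],q.mean(0).round(1),np.percentile(q,[2,98],axis=0).round(1).tolist())
a=cv2.imread('pics/t3.png')[170:270,230:350];b=cv2.imread('pics/s3.png')[110:250,220:360]
cv2.imwrite('pics/c3.png',np.hstack([cv2.resize(a,(480,400),interpolation=2),cv2.resize(b,(400,400)[:2],interpolation=2)[:, :320]]))
E
```

```text
pos [0.3589 0.2866 0.207 ] yaw 92.82 tilt [ 0.001  0.001 -1.   ] F [-0.1  0.3 -4.2] t 6.9167 w 0.009224884340713344 59.11727249622345
shift [-2.26 -0.07 -0.02] turn -0.03
t3 leaf [250 243   5  20  90] [-49.7   0.1 -15.5] [[-71.9, -4.5, -19.6], [-28.1, 5.2, -10.3]]
t3 kn [249 233   9  13  62] [-84.1   0.3   4.2] [[-96.2, -9.8, -0.1], [-68.6, 10.6, 8.8]]
s3 leaf [241 162  13   7  38] [-54.   -0.7 -14.7] [[-71.0, -5.3, -19.7], [-36.6, 4.8, -10.3]]
s3 leaf [208 173  19  10  68] [ 49.3  -1.3 -15.1] [[21.6, -8.4, -19.7], [76.1, 5.5, -10.7]]
s3 kn [252 163   9   8  41] [-82.4  -1.4   4.7] [[-94.5, -13.7, -3.1], [-66.2, 12.8, 9.0]]
```

View pics/c3.png

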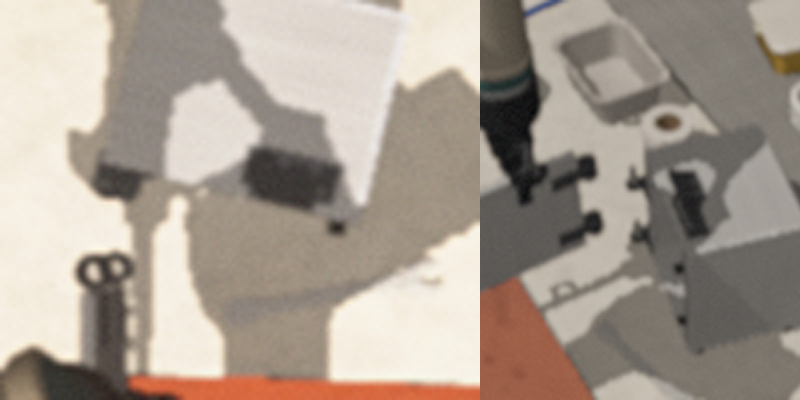

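drive_tool(rows=[[-0.2,0,0,0],[-0.6,0,0,0],[-1.1,0,0,0],[-1.6,-0.05,0,0],[-2.0,-0.07,0,0],[-2.2,-0.07,0,0],[-2.26,-0.07,0,0],[-2.26,-0.07,0,0]])

```text
clock: 7.68
position: [0.4157, 0.2858, 0.206]
ee_rot: [-0.0, -0.024, 1.0, -0.001]
contact_force: [3.9, 0.0, -10.3]
width: 0.0091
gripper_force: 58.5
```

```bash
python3 - <<'E'
from h import *
go([.4154,.2875,.2075],93)
shot('top','t4');shot('scene','s4')
for f in('t4','s4'):
    P,p=cloud(f); X,Y,Z=[P[...,i] for i in range(3)]
    m=(Z>.194)&(Z<.212)&(X>.475)&(X<.52)&(Y>.265)&(Y<.32); q=P[m]; print(f,len(q),q.mean(0),cv2.minAreaRect(q[:,:2].astype(np.float32)*1000))
b=cv2.imread('pics/s4.png')[130:220,230:340];a=cv2.imread('pics/t4.png')[190:240,230:290]
cv2.imwrite('pics/c4.png',np.hstack([cv2.resize(b,(489,400),interpolation=2),cv2.resize(a,(300,250),interpolation=2).repeat(1,0) if 0 else cv2.copyMakeBorder(cv2.resize(a,(300,250),interpolation=2),0,150,0,0,0)]))
E
```

```text
pos [0.4157 0.2858 0.206 ] yaw 92.74 tilt [-0.    -0.001 -1.   ] F [  3.9   0.  -10.3] t 7.6833 w 0.009149266595394747 58.48262965679169
shift [ 0.01  0.07 -0.06] turn -0.04
t4 67 [0.49747979 0.28776366 0.20139339] ((493.3719482421875, 288.0348815917969), (32.75198745727539, 22.23193359375), 2.1001853942871094)
s4 57 [0.49289378 0.2858247  0.20112739] ((493.1491394042969, 284.483154296875), (35.10948944091797, 23.436569213867188), 28.905302047729492)
```

View pics/c4.png

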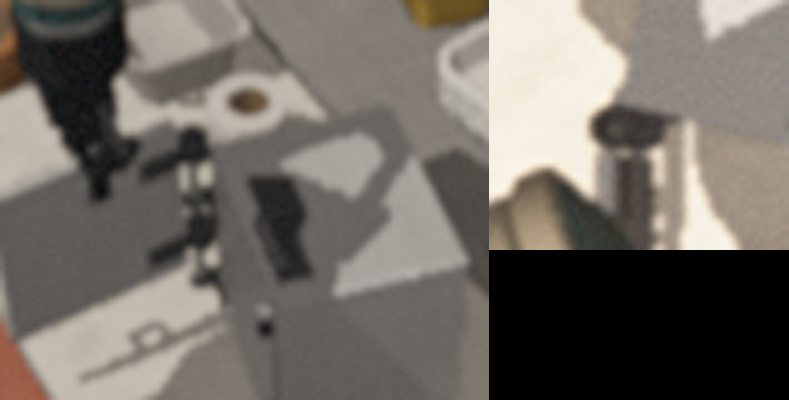

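drive_tool(rows=[[0,0.03,0,0],[0,0.06,0,0],[0,0.06,0,0],[0,0.06,0,0],[0,0.06,0,0],[0,0.06,0.1,0],[0,0.06,0.2,0],[0,0.06,0.2,0]])

```text
clock: 8.45
position: [0.4147, 0.2883, 0.2023]
ee_rot: [0.0, -0.024, 1.0, 0.001]
contact_force: [-0.5, 0.0, -4.1]
width: 0.0095
gripper_force: 59.8
```

```bash
python3 - <<'E'
from h import *
go([.4154,.2875,.2075],93); print(get_state()['moment'])
E
```

```text
pos [0.4147 0.2883 0.2023] yaw 92.79 tilt [ 0.001  0.001 -1.   ] F [-0.5  0.  -4.1] t 8.45 w 0.009454364253761647 59.77221965789795
shift [-0.02 -0.03 -0.21] turn -0.03
[-0.00614464  0.00647384 -0.03329852]
```

drive_tool(rows=[[0,-0.02,0.1,0],[0,-0.02,0.2,0],[0,-0.02,0.3,0],[0,-0.02,0.4,0],[0,-0.02,0.5,0],[0,-0.02,0.6,0],[0,-0.02,0.7,0],[0,-0.02,0.75,0]])

```text
clock: 9.12
position: [0.4149, 0.2875, 0.183]
ee_rot: [-0.0, -0.024, 1.0, 0.0]
contact_force: [0.4, -1.2, -2.8]
width: 0.0095
gripper_force: 59.8
```

drive_tool(rows=[[0,0,0.05,0],[0,0,0.1,0],[0,0,0.15,0],[0,0,0.2,0],[0,0,0.25,0],[0,0,0.3,0],[0,0,0.35,0],[0,0,0.4,0]])

```text
clock: 9.78
position: [0.415, 0.2875, 0.1733]
ee_rot: [0.0, -0.024, 1.0, 0.0]
contact_force: [-0.4, 1.8, -3.1]
width: 0.0093
gripper_force: 59.9
```

Pins are in; lower the rest gently.

drive_tool(rows=[[0,0,0.05,0],[0,0,0.1,0],[0,0,0.15,0],[0,0,0.2,0],[0,0,0.25,0],[0,0,0.3,0],[0,0,0.35,0],[0,0,0.38,0]])

```text
clock: 10.45
position: [0.4148, 0.2874, 0.1642]
ee_rot: [0.0, -0.024, 1.0, 0.0]
contact_force: [-2.6, 0.7, 4.3]
width: 0.0096
gripper_force: 60.9
```

drive_tool(rows=[[0,0,0.02,0],[0,0,0.04,0],[0,0,0.06,0],[0,0,0.08,0],[0,0,0.08,0],[0,0,0.08,0],[0,0,0.08,0],[0,0,0.08,0]])

```text
clock: 11.12
position: [0.4147, 0.2875, 0.1639]
ee_rot: [0.001, -0.024, 1.0, 0.0]
contact_force: [-5.3, 0.2, 11.9]
width: 0.0095
gripper_force: 62.2
```

Firm on the shoulders; release and check.

drive_tool(rows=[[0,0,0,0],[0,0,0,0],[0,0,0,0],[0,0,0,0],[0,0,0,0],[0,0,0,0],[0,0,0,0],[0,0,0,0]], grip=85)

```text
clock: 11.78
position: [0.4149, 0.2872, 0.1617]
ee_rot: [-0.0, -0.024, 1.0, -0.0]
contact_force: [0.7, 0.3, 0.3]
width: 0.0851
gripper_force: 0.0
```

drive_tool(rows=[[0,0,-0.3,0],[0,0,-1.0,0],[0,0,-2.0,0],[0,0,-3.0,0],[0,0,-3.8,0],[0,0,-4.4,0],[0,0,-4.6,0],[0,0,-4.6,0]], grip=85)

```text
clock: 12.45
position: [0.4155, 0.2876, 0.2785]
ee_rot: [0.002, -0.024, 1.0, 0.001]
contact_force: [-1.0, -0.0, -0.4]
width: 0.0851
gripper_force: 0.0
```

```bash
python3 - <<'E'
from h import *
go([.4154,.2875,.2075],93)
for n,f in(('wrist','w5'),('scene','s5')):
    shot(n,f); P,p=cloud(f); X,Y,Z=[P[...,i] for i in range(3)]
    m=(Z>.172)&(Z<.190)&(X>.32)&(X<.49)&(Y>.2)&(Y<.36)
    n,l,st,ce=cv2.connectedComponentsWithStats(m.astype(np.uint8))
    for i in range(1,n):
        if st[i,4]>25: q=P[l==i]; print(f,st[i],cv2.minAreaRect(q[:,:2].astype(np.float32)*1000),np.median(q[:,2]))
    m=(Z>.15)&(Z<.172)&(X>.48)&(X<.52)&(Y>.27)&(Y<.32)
    if m.sum(): print('kn',P[m].mean(0),P[m].max(0))
E
```

```text
pos [0.4155 0.2876 0.2785] yaw 92.78 tilt [ 0.003  0.002 -1.   ] F [-1.  -0.  -0.4] t 12.45 w 0.08505957821009756 0.0
shift [ 0.02 -0.01  2.84] turn -0.04
w5 [ 311   94   16  183 2276] ((408.74932861328125, 285.6874694824219), (149.48329162597656, 10.019351959228516), 3.6645801067352295) 0.17831901213013368
kn [0.50229764 0.28746766 0.16046138] [0.51332298 0.30303798 0.17186138]
s5 [227 166  43  22 164] ((409.3383483886719, 284.65625), (150.57852172851562, 14.689923286437988), 3.660828113555908) 0.17740491532540886
kn [0.49841266 0.28678718 0.15906724] [0.51532896 0.30434878 0.17098963]
```

View pics/w5.png

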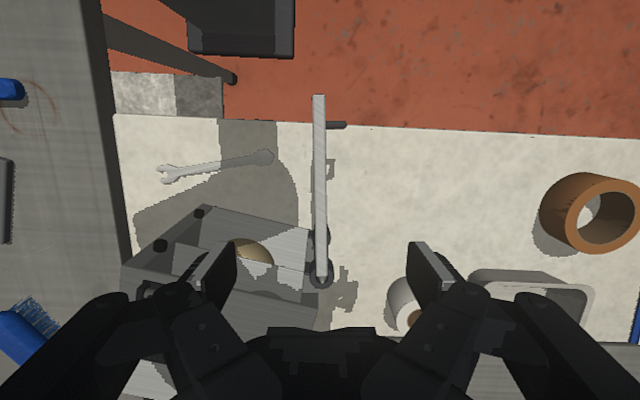

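```bash
cat >> h.py <<'E'
H=np.array([.4988,.2919])
def pushpose(phi,gap=0,r=.135,z=.165):
    cy=-12; a=np.radians(cy-90-phi); n=np.radians(cy+180-phi)
    xy=H+r*np.array([np.cos(a),np.sin(a)])+(.062+gap)*np.array([np.cos(n),np.sin(n)])
    return np.array([*xy,z]), 92.8+(74.3-phi)*60/74.3
def rows(lst):
    s,R=yaw(); a=np.degrees(np.arctan2(R[1,1],R[0,1]))
    for p,w in lst: print((R.T@(p-s['position'])/.025).round(2).tolist(), round((a-w)/6,2))
E
python3 - <<'E'
from h import *
rows([pushpose(74.3,.015,z=.2785),pushpose(74.3,.015)])
E
```

```text
[2.07, 3.02, -0.09] -0.0
[2.06, 3.02, 4.45] -0.0
```

drive_tool(rows=[[0.5,0.7,0,0],[1.1,1.6,0,0],[1.7,2.5,0,0],[2.06,3.02,0.1,0],[2.06,3.02,0.7,0],[2.06,3.02,1.6,0],[2.06,3.02,2.4,0],[2.06,3.02,2.8,0]])

```text
clock: 13.22
position: [0.3577, 0.3589, 0.2031]
ee_rot: [-0.003, -0.024, 1.0, -0.002]
contact_force: [0.4, -0.4, 0.3]
width: 0.0848
gripper_force: 0.0
```

drive_tool(rows=[[0,0,0.3,0],[0,0,0.7,0],[0,0,1.1,0],[0,0,1.4,0],[0,0,1.6,0],[0,0,1.65,0],[0,0,1.65,0],[0,0,1.65,0]])

```text
clock: 13.88
position: [0.3601, 0.3604, 0.166]
ee_rot: [0.0, -0.024, 1.0, 0.0]
contact_force: [0.1, 0.4, -0.3]
width: 0.0855
gripper_force: 0.0
```

```bash
python3 - <<'E'
from h import *
go([.359,.36,.165],93)
rows([pushpose(p) for p in (74.3,70,66,62,58,54,50,47)])
E
```

```text
pos [0.3601 0.3604 0.166 ] yaw 92.77 tilt [ 0.001  0.001 -1.   ] F [ 0.1  0.4 -0.3] t 13.8833 w 0.0854796993167176 0.0
shift [ 0.05 -0.02  0.04] turn -0.04
[0.03, -0.61, 0.04] -0.0
[0.2, -1.03, 0.04] -0.58
[0.32, -1.42, 0.04] -1.12
[0.42, -1.83, 0.04] -1.66
[0.48, -2.24, 0.04] -2.2
[0.52, -2.65, 0.04] -2.74
[0.53, -3.06, 0.04] -3.28
[0.52, -3.38, 0.04] -3.68
```

drive_tool(rows=[[0.03,-0.3,0.04,0],[0.03,-0.6,0.04,-0.1],[0.2,-1.0,0.04,-0.6],[0.32,-1.4,0.04,-1.1],[0.42,-1.8,0.04,-1.7],[0.48,-2.25,0.04,-2.2],[0.52,-2.65,0.04,-2.7],[0.53,-3.05,0.04,-3.3]])

```text
clock: 14.55
position: [0.35, 0.2823, 0.1649]
ee_rot: [0.0, -0.197, 0.98, 0.0]
contact_force: [0.4, -0.3, 0.5]
width: 0.0852
gripper_force: 0.1
```

```bash
python3 - <<'E'
from h import *
go([.359,.36,.165],93)
rows([pushpose(p) for p in (47,43,39,35,31,27,23,20)])
E
```

```text
pos [0.35   0.2823 0.1649] yaw 112.75 tilt [ 0.001  0.    -1.   ] F [ 0.4 -0.3  0.5] t 14.55 w 0.08518489215779505 0.10266308116115397
shift [-1.54  2.73 -0.  ] turn 3.29
[0.06, -0.27, -0.0] -0.35
[0.16, -0.67, -0.0] -0.89
[0.24, -1.08, -0.0] -1.43
[0.29, -1.49, -0.0] -1.96
[0.3, -1.9, -0.0] -2.5
[0.29, -2.32, -0.0] -3.04
[0.25, -2.73, -0.0] -3.58
[0.2, -3.04, -0.0] -3.98
```

drive_tool(rows=[[0.06,-0.27,0,-0.35],[0.16,-0.67,0,-0.9],[0.24,-1.1,0,-1.4],[0.29,-1.5,0,-2.0],[0.3,-1.9,0,-2.5],[0.29,-2.3,0,-3.0],[0.25,-2.7,0,-3.6],[0.2,-3.0,0,-4.0]])

```text
clock: 15.22
position: [0.3744, 0.2109, 0.1649]
ee_rot: [0.0, -0.397, 0.918, -0.0]
contact_force: [0.0, 0.0, -0.4]
width: 0.0847
gripper_force: 0.1
```

```bash
python3 - <<'E'
from h import *
go([.359,.36,.165],93)
rows([pushpose(p) for p in (17,14,11,8,6,4,2,0,-2)])
shot('top','t6');shot('scene','s6')
for f in('t6','s6'):
    P,p=cloud(f); X,Y,Z=[P[...,i] for i in range(3)]
    m=(Z>.168)&(Z<.1815)&(X>.35)&(X<.5)&(Y>.1)&(Y<.29)
    n,l,st,ce=cv2.connectedComponentsWithStats(m.astype(np.uint8))
    for i in range(1,n):
        if st[i,4]>15: q=P[l==i]; print(f,st[i],cv2.minAreaRect(q[:,:2].astype(np.float32)*1000),np.median(q[:,2]))
E
```

```text
pos [0.3744 0.2109 0.1649] yaw 136.72 tilt [ 0.001 -0.    -1.   ] F [ 0.   0.  -0.4] t 15.2167 w 0.08474259006761287 0.14606833178731904
shift [-3.92  4.53 -0.  ] turn 7.29
[0.08, -0.33, -0.0] -0.39
[0.12, -0.64, -0.0] -0.8
[0.16, -0.95, -0.0] -1.2
[0.17, -1.26, -0.0] -1.6
[0.17, -1.47, -0.0] -1.87
[0.17, -1.67, -0.0] -2.14
[0.15, -1.88, -0.0] -2.41
[0.13, -2.09, -0.0] -2.68
[0.11, -2.29, -0.0] -2.95
t6 [259 218  40  28 170] ((459.9608154296875, 228.44808959960938), (119.0422134399414, 10.070159912109375), 57.65607833862305) 0.17847121551848613
s6 [271 167   4  18  43] ((475.61175537109375, 245.78286743164062), (74.04741668701172, 9.5499267578125), 62.572181701660156) 0.1786882253887829
s6 [262 195  10  10  51] ((415.0672302246094, 168.0545654296875), (30.96478271484375, 27.461652755737305), 63.00693130493164) 0.17572489068138522
s6 [291 198   8   5  26] ((488.72998046875, 124.4839859008789), (11.125164031982422, 20.770353317260742), 75.58930206298828) 0.1757583116929769
```

drive_tool(rows=[[0.08,-0.3,0,-0.4],[0.12,-0.6,0,-0.8],[0.16,-0.95,0,-1.2],[0.17,-1.2,0,-1.6],[0.17,-1.45,0,-1.9],[0.17,-1.65,0,-2.1],[0.15,-1.8,0,-2.4],[0.14,-1.95,0,-2.5]])

```text
clock: 15.98
position: [0.4071, 0.1761, 0.1647]
ee_rot: [0.0, -0.512, 0.859, 0.0]
contact_force: [0.6, -0.3, 1.2]
width: 0.0851
gripper_force: 0.1
```

drive_tool(rows=[[0,0,0,0],[0,-0.04,0,0],[0,-0.08,0,0],[0,-0.12,0,0],[0,-0.16,0,0],[0,-0.2,0,0],[0,-0.2,0,0],[0,-0.2,0,0]])

```text
clock: 16.65
position: [0.4103, 0.1746, 0.1645]
ee_rot: [-0.001, -0.512, 0.859, 0.002]
contact_force: [-4.4, 3.2, 2.9]
width: 0.0849
gripper_force: 2.6
```

```bash
cat > door.py <<'E'
from h import *
import sys
f=sys.argv[1]
for n in('top','scene'):
    shot(n,f+n); P,p=cloud(f+n); X,Y,Z=[P[...,i] for i in range(3)]
    m=(Z>.168)&(Z<.1815)&(X>.4)&(X<.51)&(Y>.09)&(Y<.29)
    k,l,st,ce=cv2.connectedComponentsWithStats(m.astype(np.uint8))
    for i in range(1,k):
        if st[i,4]>15: q=P[l==i]; print(n,st[i],cv2.minAreaRect(q[:,:2].astype(np.float32)*1000),np.median(q[:,2]))
E
python3 - <<'E'
from h import *
go([.359,.36,.165],93)
rows([pushpose(p) for p in (2,0,-2)])
E
python3 door.py d1
```

```text
pos [0.4103 0.1746 0.1645] yaw 151.55 tilt [-0.003  0.002 -1.   ] F [-4.4  3.2  2.9] t 16.65 w 0.0848844076406966 2.5801264867186546
shift [-5.54  5.34 -0.  ] turn 9.76
[0.04, 0.18, -0.02] 0.06
[0.07, -0.03, -0.02] -0.21
[0.1, -0.23, -0.02] -0.48
top [260 215  47  15 171] ((483.4292297363281, 217.83987426757812), (120.44853210449219, 9.981887817382812), 77.42704010009766) 0.1781135924749062
scene [276 169   4  10  18] ((491.2231140136719, 246.03317260742188), (38.744659423828125, 6.521390438079834), 78.71693420410156) 0.17847282717655333
scene [279 195  10   9  43] ((458.9566345214844, 144.45852661132812), (25.974933624267578, 26.268526077270508), 76.6743392944336) 0.17486460560483488
scene [291 198  12   5  34] ((492.48681640625, 119.21524810791016), (12.154851913452148, 33.61219024658203), 64.855224609375) 0.17413297074907796
```

drive_tool(rows=[[0,-0.03,0,0],[0,-0.06,0,0],[0,-0.1,0,0],[0,-0.1,0,0],[0,-0.1,0,0],[0,-0.1,0,0],[0,-0.1,0,0],[0,-0.1,0,0]])

```text
clock: 17.42
position: [0.4106, 0.1744, 0.1646]
ee_rot: [-0.002, -0.512, 0.859, 0.003]
contact_force: [-9.6, 7.0, 5.6]
width: 0.0849
gripper_force: 5.4
```

```bash
python3 door.py d2; python3 - <<'E'
from h import *
s,R=yaw(); a=np.radians(168)
t=s['position']+.05*np.array([np.cos(a),np.sin(a),0])
rows([(t,151.5),(t+[0,0,.12],151.5)])
# hasp geometry from t1,t6 clouds in cabinet frame
t0=np.radians(-12.);c=np.array([.5633,.1913,0]);Rc=np.array([[np.cos(t0),-np.sin(t0),0],[np.sin(t0),np.cos(t0),0],[0,0,1]])
for f in('t1','s1','d2top','d2scene'):
    P,p=cloud(f); L=(P-c)@Rc*1000
    m=(L[...,2]>200)&(L[...,2]<270)&(abs(L[...,0]+50)<50)&(abs(L[...,1]+35)<28); q=L[m]; print(f,len(q),np.percentile(q,[2,50,98],axis=0).round(1).tolist())
E
```

```text
top [260 215  47  15 170] ((483.4251708984375, 217.5376434326172), (121.35907745361328, 9.988953590393066), 77.49140167236328) 0.1785027740245752
scene [276 170   4   9  18] ((490.2589111328125, 245.4304962158203), (39.9936408996582, 8.395649909973145), 75.78248596191406) 0.17996519920452247
scene [279 195  10   8  42] ((459.4039611816406, 146.102294921875), (27.722354888916016, 27.487407684326172), 76.92108154296875) 0.17519601413211577
scene [291 197  12   6  35] ((493.1886901855469, 120.61370849609375), (9.148185729980469, 33.65740966796875), 64.91121673583984) 0.17619836514779716
[0.57, 1.92, 0.01] 0.01
[0.57, 1.95, -4.79] 0.01
t1 228 [[-68.7, -54.7, 203.3], [-53.4, -35.2, 242.7], [-37.8, -15.5, 248.7]]
s1 153 [[-68.4, -56.7, 200.7], [-51.2, -41.5, 240.3], [-38.2, -15.9, 248.4]]
d2top 276 [[-96.6, -62.1, 201.4], [-56.9, -40.0, 242.7], [-38.0, -15.7, 260.0]]
d2scene 195 [[-99.2, -62.0, 201.7], [-54.7, -46.9, 240.2], [-38.3, -15.7, 260.1]]
```

drive_tool(rows=[[0.1,0.4,0,0],[0.3,1.0,0,0],[0.5,1.6,0,0],[0.57,1.92,-0.4,0],[0.57,1.92,-1.4,0],[0.57,1.92,-2.6,0],[0.57,1.92,-3.8,0],[0.57,1.92,-5.0,0]])

```text
clock: 18.18
position: [0.3632, 0.1827, 0.2907]
ee_rot: [-0.0, -0.512, 0.859, -0.0]
contact_force: [0.9, -0.5, -0.4]
width: 0.0851
gripper_force: 0.0
```

drive_tool(rows=[[0,0,-0.4,0.8],[0,0,-0.5,1.6],[0,0,-0.5,2.4],[0,0,-0.5,3.2],[0,0,-0.5,4.0],[0,0,-0.5,4.8],[0,0,-0.5,5.6],[0,0,-0.5,6.2]], grip=0)

```text
clock: 18.85
position: [0.3636, 0.1827, 0.3018]
ee_rot: [-0.0, -0.209, 0.978, -0.0]
contact_force: [-0.1, 0.1, -0.2]
width: -0.0001
gripper_force: 0.0
```

drive_tool(rows=[[0,0,0,0.8],[0,0,0,1.6],[0,0,0,2.4],[0,0,0,3.2],[0,0,0,4.0],[0,0,0,4.8],[0,0,0,5.6],[0,0,0,6.05]])

```text
clock: 19.52
position: [0.3636, 0.1827, 0.3018]
ee_rot: [-0.0, 0.106, 0.994, -0.0]
contact_force: [-0.6, -0.7, 0.6]
width: 0.0002
gripper_force: 0.0
```

```bash
cat >> h.py <<'E'
_t=np.radians(-12.);Rc=np.array([[np.cos(_t),-np.sin(_t),0],[np.sin(_t),np.cos(_t),0],[0,0,1]])
def cab(x,y,z): return np.array([.5633,.1913,0])+Rc@np.array([x,y,z])
E
python3 - <<'E'
from h import *
go(cab(.003,-.035,.305),78)
rows([(cab(.003,-.035,.237),78),(cab(-.064,-.035,.237),78)])
E
python3 door.py d3
```

```text
pos [0.3636 0.1827 0.3018] yaw 77.88 tilt [-0.    -0.001 -1.   ] F [-0.6 -0.7  0.6] t 19.5167 w 0.0001848753509095165 0.0
shift [-7.86  0.61 -0.13] turn -0.02
[-7.86, 0.61, 2.59] -0.02
[-5.18, 0.61, 2.59] -0.02
top [260 216  57  18 210] ((478.8545837402344, 204.24220275878906), (149.545654296875, 9.997706413269043), 76.55696868896484) 0.17796176647972117
scene [273 167  15  36 124] ((479.7123718261719, 205.17831420898438), (152.32614135742188, 11.091883659362793), 76.7335433959961) 0.17718345008212516
scene [291 198  12   5  32] ((492.53973388671875, 120.03105926513672), (10.522394180297852, 33.67867660522461), 61.08982849121094) 0.1734023830890259
```

drive_tool(rows=[[-0.6,0.1,-0.1,0],[-1.6,0.2,-0.13,0],[-2.7,0.3,-0.13,0],[-3.8,0.4,-0.13,0],[-4.9,0.5,-0.13,0],[-6.0,0.6,-0.13,0],[-7.0,0.61,-0.13,0],[-7.86,0.61,-0.13,0]])

```text
clock: 20.28
position: [0.5614, 0.157, 0.3049]
ee_rot: [-0.0, 0.103, 0.995, -0.0]
contact_force: [-0.0, -0.6, 0.4]
width: 0.0002
gripper_force: 0.0
```

drive_tool(rows=[[0,0,0.2,0],[0,0,0.6,0],[0,0,1.1,0],[0,0,1.6,0],[0,0,2.1,0],[0,0,2.5,0],[0,0,2.7,0],[0,0,2.7,0]])

```text
clock: 20.95
position: [0.5587, 0.1574, 0.2364]
ee_rot: [-0.002, 0.104, 0.995, -0.0]
contact_force: [0.7, -0.6, -0.3]
width: 0.0002
gripper_force: 0.0
```

```bash
python3 - <<'E'
from h import *
go(cab(-.064,-.035,.237),78)
E
```

```text
pos [0.5587 0.1574 0.2364] yaw 78.12 tilt [-0.003 -0.    -1.   ] F [ 0.7 -0.6 -0.3] t 20.95 w 0.00016157147647692226 0.0
shift [ 2.66 -0.03 -0.02] turn 0.02
```

drive_tool(rows=[[0.2,0,0,0],[0.5,0,0,0],[0.8,0,0,0],[1.1,0,0,0],[1.4,0,0,0],[1.7,0,0,0],[2.0,0,0,0],[2.3,0,0,0]])

```text
clock: 21.62
position: [0.5034, 0.1693, 0.238]
ee_rot: [0.0, 0.104, 0.995, 0.0]
contact_force: [-0.1, -0.1, -0.0]
width: -0.0001
gripper_force: 0.1
```

drive_tool(rows=[[0.2,0,0,0],[0.4,0,0,0],[0.4,0,0,0],[0.4,0,0,0],[0.3,0,-0.4,0],[0.3,0,-1.2,0],[0.3,0,-2.4,0],[0.3,0,-3.5,0]])

```text
clock: 22.28
position: [0.4973, 0.1705, 0.3267]
ee_rot: [-0.0, 0.104, 0.995, -0.0]
contact_force: [-0.0, 0.5, -0.5]
width: -0.0001
gripper_force: 0.0
```

```bash
python3 door.py d4; python3 - <<'E'
from h import *
go(cab(-.064,-.035,.337),78)
for f in('d4top','d4scene'):
    P,p=cloud(f); L=(P-[.5633,.1913,0])@Rc*1000
    m=(L[...,2]>187)&(L[...,2]<270)&(L[...,0]<-30)&(L[...,0]>-125)&(abs(L[...,1]+35)<28); q=L[m]; print(f,len(q),np.percentile(q,[2,50,98],axis=0).round(1).tolist())
E
```

```text
scene [273 167   8  16  50] ((488.9634704589844, 244.70956420898438), (67.09707641601562, 9.93907356262207), 76.62437438964844) 0.17829271896186477
scene [276 189  12  15  56] ((463.2206115722656, 159.61026000976562), (56.28873825073242, 21.855260848999023), 78.87413787841797) 0.1750412195293787
scene [291 198  12   5  35] ((493.37969970703125, 120.79500579833984), (12.148923873901367, 33.56855392456055), 65.72847747802734) 0.1740027220489599
pos [0.5    0.171  0.3309] yaw 78.06 tilt [ 0.011  0.002 -1.   ] F [ 0.9 -0.1 -0.4] t 22.3833 w -0.00010821676009865292 0.0
shift [ 0.25 -0.08 -0.24] turn 0.01Traceback (most recent call last):
  File "<stdin>", line 5, in <module>
    return _quantile_unchecked(
        a, q, axis, out, overwrite_input, method, keepdims, weights)
    return _ureduce(a,
                    func=_quantile_ureduce_func,
    ...<5 lines>...
                    overwrite_input=overwrite_input,
                    method=method)
    r = func(a, **kwargs)
    result = _quantile(arr,
                       quantiles=q,
    ...<2 lines>...
                       out=out,
                       weights=wgt)
    slices_having_nans = np.isnan(arr[-1, ...])
                                  ~~~^^^^^^^^^
IndexError: index -1 is out of bounds for axis 0 with size 0
```

drive_tool(rows=[[0,-0.3,-0.4,0],[0,-1.3,-0.8,0],[0,-2.4,-0.8,0],[0,-3.5,-0.8,0],[0,-4.6,-0.8,0],[0,-5.7,-0.8,0],[0,-6.6,-0.8,0],[0,-7,-0.8,0]])

```text
clock: 23.05
position: [0.4595, -0.0033, 0.3449]
ee_rot: [-0.001, 0.105, 0.994, -0.001]
contact_force: [0.1, -0.5, 0.3]
width: 0.0001
gripper_force: 0.0
```

```bash
python3 door.py d5; python3 - <<'E'
from h import *
for f in('d5top','d5scene'):
    P,p=cloud(f); L=(P-[.5633,.1913,0])@Rc*1000
    m=(L[...,2]>187)&(L[...,2]<270)&(L[...,0]<-30)&(L[...,0]>-125)&(abs(L[...,1]+35)<28); q=L[m]; print(f,len(q))
    if len(q): print(np.percentile(q,[2,50,98],axis=0).round(1).tolist())
a=cv2.imread('pics/d5top.png')[150:260,230:350];b=cv2.imread('pics/d5scene.png')[120:240,230:350]
cv2.imwrite('pics/c5.png',np.hstack([cv2.resize(a,(400,400),interpolation=2),cv2.resize(b,(400,400),interpolation=2)]))
E
```

```text
top [260 216  32  11 114] ((486.63739013671875, 236.75709533691406), (83.26467895507812, 9.95582103729248), 76.56482696533203) 0.17881494285200084
top [307 228  10   6  39] ((464.261474609375, 143.73719787597656), (25.005340576171875, 9.337644577026367), 77.29265594482422) 0.1766488086963576
scene [273 167   8  16  48] ((488.2010192871094, 242.82461547851562), (68.77790069580078, 9.94414234161377), 77.19580841064453) 0.17900597232745769
scene [281 192   7  11  40] ((466.4536437988281, 151.55575561523438), (43.782901763916016, 10.270737648010254), 76.20982360839844) 0.1765834587672922
scene [291 198  12   5  32] ((493.7902526855469, 121.31390380859375), (13.315646171569824, 33.0750732421875), 76.88365173339844) 0.1738480576841092
d5top 448
[[-101.5, -60.3, 187.4], [-67.1, -35.2, 195.2], [-33.1, -9.3, 199.7]]
d5scene 243
[[-102.3, -61.8, 187.2], [-68.8, -37.2, 195.2], [-35.9, -9.5, 200.0]]
```

View pics/c5.png

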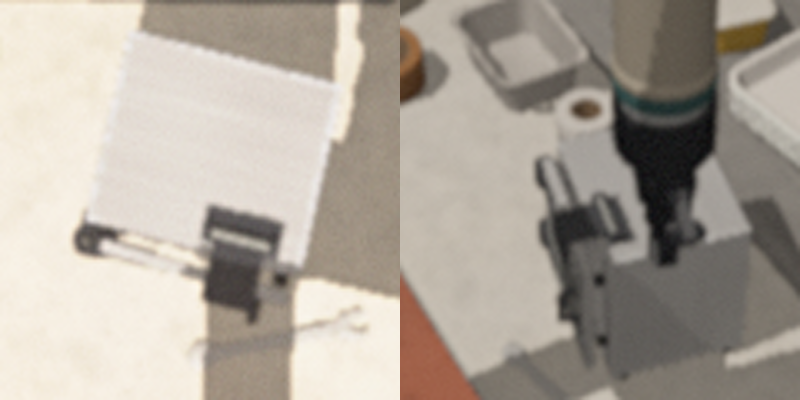

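The pictures show the hasp lying flat over the door edge (crop (235,275)), with its arm level at z ≈ 195 mm. The door is shut to about 1.3° and nothing is touching the robot.

```bash
python3 -c "
from rig import order
print(order.sign_off())"
```

```text
the job is handed in; nothing more can be done
None
```

The door is hung on both pintles and shut to about 1.3° (limit 4.3°), the hasp is hooked down in front of it, and the job was handed in at about 23 s; the sign-off gave no verdict.

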